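# Set the tea stove's heat lever to the red mark

### The arm

A 6-joint arm with a two-finger parallel gripper is mounted at the origin on the work surface. World frame = base frame: x ahead of the robot, y to its left, z up, the work surface at z = 0. Lengths are in m, angles in degrees, forces in N, time in s.
With the tool pointing down it reaches from about 0.375 to 0.9 m from the base axis. Payload 3.1 kg.
Tool frame: the origin (TCP) lies on the centre line of the jaws, within the pads' length; the fingertips stand 22 mm ahead of it and the grasp point (between the pads) lies 3 mm ahead of it; z points along the fingers, y is the line along which they close (so a half turn about z gives the same grasp; the last joint's range is limited). The gripper opens to 87 mm and grips with 3 to 60 N. Pads are 19 mm wide; open, the fingers measure 117 mm over their backs; the gripper's body (75 mm by 190 mm) begins 51 mm behind the grasp point.
Start: joints at [-83.852, 30.224, 82.088, -0, 67.689, -10.227], TCP at [0.176, -0.6, 0.245] pointing down, gripper open.
Joint ranges: [-176.69, 176.69], [-43.24, 126.21], [12.49, 139.97], [-82, 262], [0, 151.66], [-163.58, 163.58]. Speed limits (degrees/s): [159.86, 159.86, 180, 180, 180, 180].

### API

Orientations are given as a 3x3 rotation matrix whose columns are the frame's x, y, z axes.
In Python, from rig import * gives the robot as it stands.
- The arm moves only by the shell command python3 -m jog 'ROWS'. ROWS is text: rows parted by semicolons, each of 7 numbers parted by spaces: the shift along the tool's x, y, z in mm, then the turn, a rotation vector about the tool's x, y, z in rad, then the finger opening in mm, from 0 to 87. In form: tx ty tz ax ay az fingers; .... A call has 1 to 12 rows; each row shifts and turns the commanded pose from where the row before left it, along the tool's axes as they then stand; what a row does not reach is not made up. A row lasts 1/8 s, in which the tool goes at most 62.5 mm and 10.7 degrees, less where a joint would pass 70% of its speed; a pose out of reach is approached as far as the arm can. A call with a gripper value outside its range is refused whole. The fingers move at their own pace and stop on an object; the grip force is fixed at half the most. Time passes only in rows, so rows that do not move let the fingers close. It gives the time, the measured TCP pose, the force, the opening and the grip force at its end, in the units of the state.
- read_state(): the state, without advancing time (a new reading comes with each control period).
- capture(name): name is "side" or "top" or "wrist"; returns a dict with "color" (480x640x3 uint8, red, green, blue), "camera_matrix" (3x3 intrinsics, pixels), "R" (3x3) and "t" (3): a world point X has camera coordinates R X + t. Camera axes: x right, y down, z forward; pixel columns grow to the right and rows downward; lengths in m; the calibration is good to about 2 mm. A picture is of the moment at which its call begins. There is no depth.
- hand_in(): hands the job in; it is judged then, once.
Trained networks look in the newest picture that a camera, given by its name, has taken for a name from the list of things; names that differ only in an ending like _2 or _b are one class to them, and where a whole thing is asked for, a point or a joint stands for the part that bears it (a point fixed in the world has none). Each returns a list of dicts, best first, with "conf" (0 to 1); they miss things now and then, are a little off and sometimes report something else, mostly with a low value. They report only what shows in the picture. A call takes as long as a camera call. They do not tell look-alikes from the thing itself.
- find_in(camera, target): "at" ([x, y, z] in m, in world coordinates, good to about 4 mm: the middle of the surface that is visible of it).
- trace(camera, target): "pixels" (480x640 bool, what is visible of it).
- place_of(camera, target): "at" ([x, y, z] in m, in world coordinates, good to about 4 mm: a listed point, or the origin of a listed thing).
The state is a dict: "time_s": time; "joint_positions": joint angles; "qvel": joint speeds; "tau": joint torques, N m; "position": TCP position; "tcp_rot": TCP orientation; "force": force on the tool from outside, world axes, zero at the start; "moment": the same for the moment, N m; "opening": opening from 0.0 (shut) to 1.0 (fully open); "grasp_force": force on a finger pad.
Only numpy, scipy, OpenCV 4.12 (cv2) and the standard library are available. Lean on these libraries where they do the work, as an engineer would, in place of code of your own. Each camera call takes 0.05 s, during which the arm holds its last target. There are 200 camera calls.

### The job

Set the heat of the tea stove on the desk: with a fingertip, push the orange-and-black lever around the stove until the tip of its pointer lies at the middle of the red mark on the white scale, then take the hand away. Only push the lever, do not pinch it; do not drag or tip the stove, and leave the cup, tin, mouse and humidifier where they are.

Things in the scene. Friction and masses are not known exactly. Their poses are not given: they have to be found in the camera images.
- stove: round electric tea stove, about 1 kg, loose on the desk, held by friction only; foot radius 98 mm, white deck of 95 mm radius with its top 60 mm above the desk, black heating plate of 70 mm radius on it, top at 63 mm. Origin: centre of its underside, on the ring's axis; z up; -x is the front, the middle of the scale, roughly towards the robot. Lever and scale are on the front half.
- stove_axis (a point): point on the vertical axis of the turning ring, at the centre of the stove's heating plate, 63 mm above the desk
- stove_front (a point): point fixed on the stove at the front rim of the white deck, 95 mm from the axis on the stove's -x side, 60 mm above the desk, the middle of the scale (black ticks every 0.2 rad)
- ring (a joint): angle of the aluminium ring (radius 106 mm, 20 to 46 mm above the desk) with its lever about the stove's vertical axis, rad; 0: lever at the front (stove's -x), growing counterclockwise seen from above, stops at -1.3 and 1.3. Starts between -1.2 and -0.25. Turns with about 1 N of push at the lever and stays where it is left (friction, no spring).
- lever_top (a point): middle of the top of the upright lever tab, 116 mm from the ring's axis, 95 mm above the desk. The tab stands in a radial plane: 24 mm along the radius (104 to 128 mm from the axis), 16 mm thick across it (the way it is pushed), an orange web with a black cheek on each side. The cheeks reach from 49 to 92 mm above the desk, well above deck and plate.
- lever_left: black cheek of the lever, 24 x 5 x 43 mm, on the clockwise side seen from above (pushing on it makes the ring angle grow); origin at the middle of its lower edge, 49 mm above the desk
- lever_right: black cheek of the lever, same size, on the counterclockwise side seen from above; origin at the middle of its lower edge, 49 mm above the desk
- pointer (a point): tip of the lever's orange pointer (a bar 4 mm wide that reaches inward over the deck), 88 mm from the ring's axis, 63 mm above the desk, in the radial line of the lever
- mark (a point): middle line of the red mark, a flat patch on the white deck, 10 mm wide along the arc, 18 mm long along the radius; this point is 88 mm from the ring's axis, 63 mm above the desk, so it coincides with the pointer tip when the lever is set. The mark is at another place of the scale each time, at ring angles 0.15 to 1.15, and stays there.
- cup: small blue tea cup, 64 mm across, 55 mm high, loose; origin at the centre of its underside; stands at the side of the stove
- tin: pink square tea tin, 88 x 88 x 66 mm, loose; origin at the centre of its underside
- mouse: black computer mouse, 105 x 60 x 34 mm, loose; origin at the centre of its underside, long side along its x
- humidifier: white round humidifier, 76 mm across, 148 mm high, loose; origin at the centre of its underside
Not all that is in view belongs to the job. What is shaped like the stove but turquoise is not meant.

How it is judged (in metres and radians):
At the end, for the whole second after the job is handed in: the pointer tip lies within 5 mm of the red mark's middle line (on the mark), the ring is still, the stove stands flat and has shifted less than 20 mm (centre and front rim), and cup, tin, mouse and humidifier are within 15 mm of where they stood (horizontal distance between pointer and mark below 0.005 m and velocity of joint ring between -0.02 and 0.02 rad/s and angle between stove's own z axis and vertical below 0.03 rad and linear speed of stove below 0.01 m/s and distance of each of stove, stove_front from where it was at the start of the episode below 0.02 m and distance of each of cup, tin, mouse, humidifier from where it was at the start of the episode below 0.015 m); the robot touches nothing.
It fails at once if the lever is pinched: both of its cheeks are squeezed by the fingers at once (contact force between each of lever_left, lever_right and the fingers above 1 N).
It fails at once if the stove is dragged 20 mm or more, or lifted (distance of any of stove, stove_front from where it was at the start of the episode above 0.02 m or height (world z) of stove above 0.01 m).
It fails at once if the stove is tipped by more than 0.1 rad (angle between stove's own z axis and vertical above 0.1 rad).
It fails at once if the cup, tin, mouse or humidifier is pushed or carried more than 15 mm away (distance of any of cup, tin, mouse, humidifier from where it was at the start of the episode above 0.015 m).
It also fails if it takes over 42 s, if anything falls off the work surface, if the arm or the gripper's body presses on something with over 40 N, if the wrist force passes 120 N, or if a joint passes its speed limit or range.

## Working session

There is one attempt and no reset: what is moved stays moved. The work goes in short steps, Python scripts to look and compute and a shell command to move; the robot and the scene stay as the last step left them, time stands still between calls to the robot, and variables do not carry over. Pictures are saved under pics/ and viewed, at most 10 in all, crops included, and the job is handed in when it is done.

```bash
mkdir -p pics; python3 - <<'E'
from rig import *
import cv2
for c in ("top","side"):
    d=capture(c); cv2.imwrite(f"pics/{c}0.png",d["color"][:,:,::-1])
    for n in ("stove_axis","stove_front","lever_top","pointer","mark","cup","tin","mouse","humidifier","stove"):
        print(c,n,[(round(r["conf"],2),[round(float(v),3) for v in r["at"]]) for r in place_of(c,n)[:3]])
s=read_state();print(s["time_s"],s["position"],s["tcp_rot"])
E
```

```text
top stove_axis [(0.82, [0.554, 0.037, 0.064]), (0.68, [0.666, 0.211, 0.002]), (0.58, [0.798, -0.235, 0.062])]
top stove_front [(0.94, [0.459, 0.043, 0.057]), (0.73, [0.764, 0.057, 0.059]), (0.57, [0.891, -0.211, 0.055])]
top lever_top [(0.95, [0.5, 0.139, 0.1]), (0.84, [0.745, 0.053, 0.096])]
top pointer [(0.98, [0.889, -0.217, 0.063]), (0.84, [0.776, 0.059, 0.064]), (0.81, [0.512, 0.116, 0.064])]
top mark [(0.6, [0.479, -0.014, 0.061]), (0.55, [0.771, 0.057, 0.065]), (0.5, [0.883, -0.215, 0.065])]
top cup [(0.88, [0.416, 0.261, -0.002]), (0.29, [0.501, 0.138, 0.047])]
top tin [(0.58, [0.665, 0.209, 0.001]), (0.38, [0.555, 0.037, 0.064])]
top mouse [(0.97, [0.402, -0.207, -0.001])]
top humidifier [(0.97, [0.625, -0.153, -0.002])]
top stove [(0.77, [0.801, -0.236, 0.0]), (0.71, [0.854, 0.071, -0.002]), (0.69, [0.549, 0.038, -0.003])]
side stove_axis [(0.98, [0.857, 0.074, 0.062]), (0.67, [0.555, 0.04, 0.066]), (0.63, [0.801, -0.233, 0.063])]
side stove_front [(0.69, [0.461, 0.045, 0.063]), (0.58, [0.89, -0.216, 0.059]), (0.58, [0.766, 0.054, 0.059])]
side lever_top [(0.84, [0.497, 0.137, 0.097]), (0.69, [0.909, -0.206, 0.095]), (0.57, [0.744, 0.051, 0.099])]
side pointer [(0.97, [0.88, -0.219, 0.065]), (0.62, [0.775, 0.059, 0.064]), (0.57, [0.511, 0.111, 0.062])]
side mark [(0.55, [0.666, 0.209, 0.003]), (0.39, [0.773, 0.057, 0.065]), (0.38, [0.476, -0.018, 0.061])]
side cup [(0.83, [0.414, 0.262, 0.002])]
side tin []
side mouse [(0.9, [0.398, -0.211, -0.001])]
side humidifier [(0.82, [0.628, -0.154, -0.001])]
side stove [(0.77, [0.797, -0.234, 0.001]), (0.59, [0.859, 0.072, 0.003]), (0.57, [0.552, 0.033, -0.002])]
1.1 [ 0.17623719 -0.59962073  0.24454145] [[ 9.59442786e-01  2.81903422e-01  7.38989355e-06]
 [ 2.81903423e-01 -9.59442786e-01 -9.89441055e-06]
 [ 4.30091186e-06  1.15763571e-05 -1.00000000e+00]]
```

View pics/top0.png

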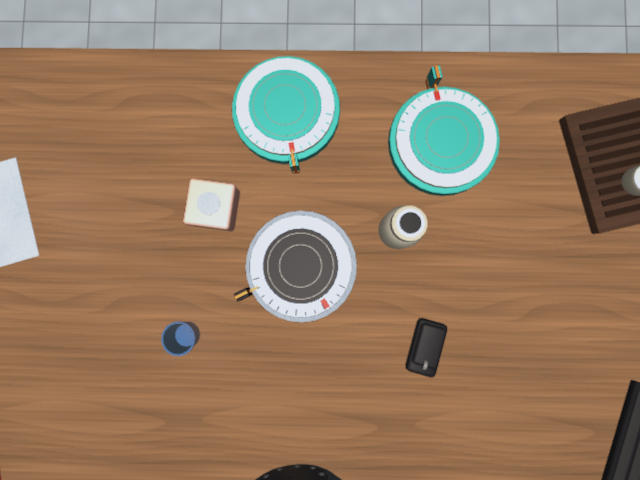

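View pics/side0.png

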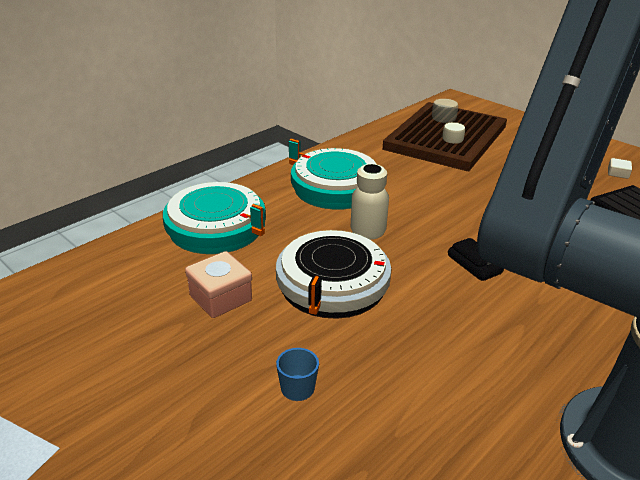

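The top view shows the real stove at px (301,266), its lever at (243,294) and the red mark at (324,304). The side view agrees; the turquoise stoves are the look-alikes. The lever is at ring ≈ -1.0 and the mark at ≈ 0.67. I'll move the closed fingers to the clockwise side of the lever, staying high.

```bash
python3 -m jog '30 -34 0 0 0 0 0;30 -34 0 0 0 0 0;30 -34 0 0 0 0 0;30 -34 0 0 0 0 0;30 -34 0 0 0 0 0;30 -34 0 0 0 0 0;30 -34 0 0 0 0 0;30 -34 0 0 0 0 0;30 -34 0 0 0 0 0' && python3 -m jog '30 -34 0 0 0 0 0;30 -34 0 0 0 0 0;30 -34 0 0 0 0 0;30 -34 0 0 0 0 0;30 -34 0 0 0 0 0;30 -34 0 0 0 0 0;30 -34 0 0 0 0 0;30 -34 0 0 0 0 0;30 -34 0 0 0 0 0;0 0 0 0 0 0 0'
cat > h.py <<'E'
from rig import *
import numpy as np, cv2
def ray(d,u,v,z):
    K,R,t=map(np.asarray,(d["camera_matrix"],d["R"],d["t"]))
    w=R.T@np.linalg.solve(K,[u,v,1]); c=-R.T@t
    return c+w*(z-c[2])/w[2]
def near(cam,n,p,r=.05):
    L=[x["at"] for x in place_of(cam,n) if np.linalg.norm(np.array(x["at"])[:2]-p)<r]
    return np.array(L[0]) if L else None
E
python3 - <<'E'
from h import *
s=read_state();print(s["time_s"],s["position"],np.degrees(np.arctan2(s["tcp_rot"][1][0],s["tcp_rot"][0][0])),s["force"],s["opening"])
for c in ("top","side","wrist"):
    d=capture(c); cv2.imwrite(f"pics/{c}1.png",d["color"][:,:,::-1])
    for n,p in (("stove_axis",(.5545,.038)),("stove_front",(.46,.044)),("lever_top",(.4985,.138)),("pointer",(.511,.114)),("mark",(.4775,-.016))):
        print(c,n,near(c,n,p))
    h=cv2.cvtColor(d["color"],cv2.COLOR_RGB2HSV)
    m=(((h[...,0]<5)|(h[...,0]>174))&(h[...,1]>150)&(h[...,2]>90)).astype(np.uint8)
    k,l,st,ce=cv2.connectedComponentsWithStats(m)
    for i in range(1,k):
        if st[i,4]>15: print(c,"red",st[i,4],ce[i],ray(d,*ce[i],.061))
E
```

```text
time_s: 2.22
position: [0.3496, -0.2288, 0.2449]
tcp_rot: [[0.96, 0.282, 0.001], [0.282, -0.96, -0.001], [0.001, 0.001, -1.0]]
force: [0.7, -0.2, 0.0]
opening: 0.064
grasp_force: 0.0
time_s: 3.48
position: [0.523, 0.1423, 0.2447]
tcp_rot: [[0.958, 0.286, 0.002], [0.286, -0.958, 0.001], [0.002, -0.0, -1.0]]
force: [0.1, -1.3, -0.0]
opening: 0.005
grasp_force: 0.0
3.475 [0.5230308  0.14227548 0.24467781] 16.606132393347508 [ 0.13084067 -1.26853491 -0.04731358] 0.005419963196704787
top stove_axis [0.5537 0.0399 0.0637]
top stove_front [0.458  0.0405 0.0577]
top lever_top [0.4996 0.1396 0.099 ]
top pointer [0.5123 0.1141 0.0618]
top mark [ 0.48   -0.0163  0.0659]
top red 28 [436.82142857  95.39285714] [ 0.8799339  -0.21716267  0.061     ]
top red 21 [291.0952381  145.52380952] [0.77895168 0.05859402 0.061     ]
side stove_axis [0.5514 0.0374 0.0667]
side stove_front [0.4601 0.0429 0.0614]
side lever_top [0.4973 0.1381 0.0969]
side pointer [0.5127 0.1132 0.0644]
side mark [ 0.4796 -0.0165  0.0603]
side red 20 [243.8 215.2] [0.77460314 0.05861028 0.061     ]
side red 34 [378.67647059 262.61764706] [ 0.48179814 -0.01040943  0.061     ]
wrist stove_axis [0.5553 0.0368 0.0627]
wrist stove_front None
wrist lever_top [0.4957 0.1407 0.0951]
wrist pointer [0.5126 0.1155 0.0621]
wrist mark [ 0.4764 -0.0152  0.0603]
wrist red 198 [476.45959596 316.3989899 ] [ 0.48133522 -0.01237532  0.061     ]
```

View pics/wrist1.png

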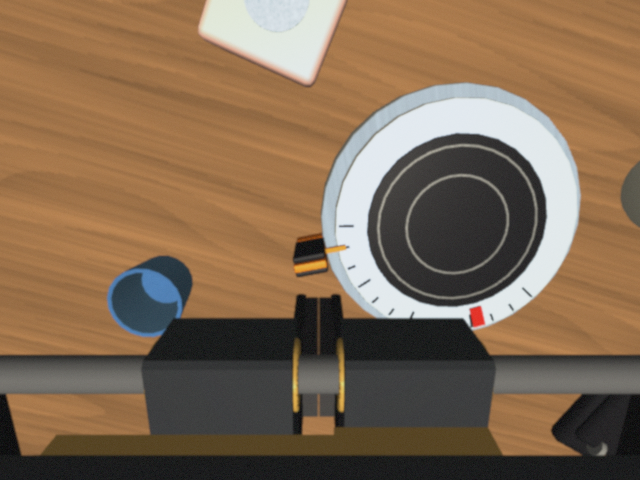

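Wrist view: fingertips at (318,300), lever at (312,255), mark at (477,317). The tool sits just beside the lever. I'll step to the clockwise side with a 12 mm or larger gap, then descend.

```bash
python3 -m jog '5 -4 0 0 0 0.035 0;4 -3 0 0 0 0.035 0;0 0 30 0 0 0 0;0 0 30 0 0 0 0;0 0 30 0 0 0 0;0 0 30 0 0 0 0;0 0 20 0 0 0 0;0 0 12 0 0 0 0;0 0 10 0 0 0 0;0 0 0 0 0 0 0'
python3 - <<'E'
from h import *
s=read_state();p=s["position"]-np.array([.5538,.038,0]);print(s["time_s"],s["position"],np.degrees(np.arctan2(s["tcp_rot"][1][0],s["tcp_rot"][0][0])),s["force"],"r",np.hypot(*p[:2]),"phi",np.degrees(np.arctan2(p[1],p[0])))
d=capture("side"); cv2.imwrite("pics/side2.png",cv2.resize(d["color"][180:380,200:460,::-1],None,fx=3,fy=3))
E
```

```text
time_s: 5.62
position: [0.5284, 0.149, 0.0822]
tcp_rot: [[0.977, 0.214, -0.001], [0.214, -0.977, -0.0], [-0.001, -0.0, -1.0]]
force: [-0.4, -0.2, 0.0]
opening: 0.007
grasp_force: 0.0
5.625 [0.52844011 0.148958   0.08222731] 12.366349294352753 [-0.41057409 -0.23236078  0.02979224] r 0.11381915875125816 phi 102.87404895200754
```

View pics/side2.png

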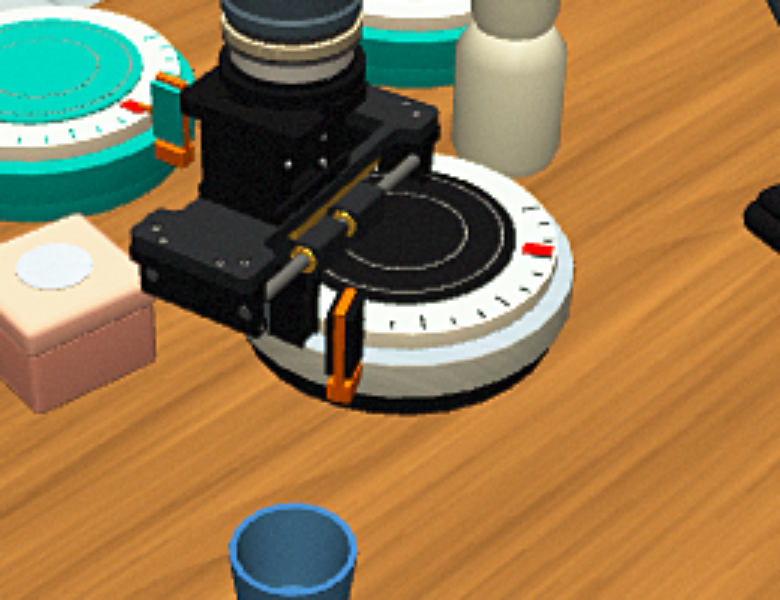

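The fingers hang just clockwise of the lever at about (300,320) in the crop, with a clear gap. I'll start pushing along the arc.

```bash
python3 -m jog '-4 0.1 0 0 0 -0.035 0;-6 0.2 0 0 0 -0.052 0;-6 0.2 0 0 0 -0.052 0;-6 0.2 0 0 0 -0.052 0;-6 0.2 0 0 0 -0.052 0;-6 0.2 0 0 0 -0.052 0;-6 0.2 0 0 0 -0.052 0;-6 0.2 0 0 0 -0.052 0;-6 0.2 0 0 0 -0.052 0;-6 0.2 0 0 0 -0.052 0;-6 0.2 0 0 0 -0.052 0;0 0 0 0 0 0 0'
cat > chk.py <<'E'
from h import *
s=read_state();p=s["position"]-np.array([.5538,.038,0]);print(s["time_s"],s["position"],np.degrees(np.arctan2(s["tcp_rot"][1][0],s["tcp_rot"][0][0])),s["force"],"r",np.hypot(*p[:2]),"phi",np.degrees(np.arctan2(p[1],p[0])))
for c in ("top","side","wrist"):
    capture(c)
    for n,q in (("stove_axis",(.5545,.038)),("stove_front",(.46,.042)),("lever_top",(.475,.05)),("pointer",(.48,.05)),("mark",(.4775,-.016))):
        x=near(c,n,q,.03 if n in("mark","stove_axis","stove_front") else .12)
        if x is not None: print(c,n,x,"phi",np.degrees(np.arctan2(x[1]-.038,x[0]-.5538))%360)
E
python3 chk.py
```

```text
time_s: 7.18
position: [0.4731, 0.1185, 0.0832]
tcp_rot: [[0.717, 0.697, 0.001], [0.697, -0.717, -0.0], [0.001, 0.001, -1.0]]
force: [0.3, 0.0, -0.7]
opening: 0.006
grasp_force: 0.0
7.175 [0.47309609 0.11847316 0.08319428] 44.16232333339889 [ 0.2508866   0.01759794 -0.74817843] r 0.11396952105590792 phi 135.08202827335515
top stove_axis [0.5565 0.0391 0.0643] phi 22.16634582208226
top stove_front [0.4588 0.044  0.06  ] phi 176.38611924799636
top pointer [0.4816 0.0897 0.0629] phi 144.3948183754525
side stove_front [0.4618 0.0403 0.0627] phi 178.56790381583536
side pointer [0.4795 0.0869 0.0649] phi 146.6493796439926
side mark [ 0.4775 -0.0178  0.0611] phi 216.1788902212541
wrist stove_axis [0.5537 0.0338 0.064 ] phi 268.63607246839723
wrist lever_top [0.4575 0.1063 0.0933] phi 144.65413485334042
```

```bash
python3 -m jog '-6 0.2 0 0 0 -0.052 0;-6 0.2 0 0 0 -0.052 0;-6 0.2 0 0 0 -0.052 0;-6 0.2 0 0 0 -0.052 0;-6 0.2 0 0 0 -0.052 0;-6 0.2 0 0 0 -0.052 0;-6 0.2 0 0 0 -0.052 0;-6 0.2 0 0 0 -0.052 0;-6 0.2 0 0 0 -0.052 0;-6 0.2 0 0 0 -0.052 0;-6 0.2 0 0 0 -0.052 0;-6 0.2 0 0 0 -0.052 0'  && python3 -m jog '-6 0.2 0 0 0 -0.052 0;-6 0.2 0 0 0 -0.052 0;-6 0.2 0 0 0 -0.052 0;-6 0.2 0 0 0 -0.052 0;-6 0.2 0 0 0 -0.052 0;-4 0.1 0 0 0 -0.035 0;-2 0 0 0 0 -0.017 0;0 0 0 0 0 0 0'
cat >> chk.py <<'E'
import sys
for c in ("top","wrist","side"):
    d=capture(c); K,R,t=map(np.asarray,(d["camera_matrix"],d["R"],d["t"]))
    q=K@(R@np.array([.475,-.01,.065])+t); u,v=(q[:2]/q[2]).astype(int); print(c,u,v)
    if c==sys.argv[1]:
        u=np.clip(u,80,560);v=np.clip(v,60,420); cv2.imwrite(f"pics/{sys.argv[2]}.png",cv2.resize(d["color"][v-60:v+60,u-80:u+80,::-1],None,fx=5,fy=5,interpolation=cv2.INTER_CUBIC))
E
python3 chk.py side a3
```

```text
time_s: 9.57
position: [0.44, 0.0557, 0.0826]
tcp_rot: [[0.174, 0.985, -0.001], [0.985, -0.174, 0.0], [0.0, -0.001, -1.0]]
force: [-0.8, 1.2, 0.6]
opening: 0.007
grasp_force: 0.5
time_s: 10.58
position: [0.4399, 0.0198, 0.0825]
tcp_rot: [[-0.135, 0.991, 0.0], [0.991, 0.135, -0.0], [-0.0, 0.0, -1.0]]
force: [-0.5, 0.4, 0.8]
opening: 0.008
grasp_force: 0.1
10.575 [0.4398601  0.01981249 0.08254437] 97.76957368356884 [-0.49486837  0.44305816  0.84730945] r 0.11538234668434129 phi -170.93074409716448
top stove_axis [0.5542 0.0406 0.0655] phi 81.25383773744335
top stove_front [0.4586 0.0403 0.0573] phi 178.6160224551384
top mark [ 0.4799 -0.0142  0.0648] phi 215.23585263066897
side stove_axis [0.5557 0.0403 0.0665] phi 50.44033203100536
side stove_front [0.4602 0.0441 0.0609] phi 176.27125319069003
side lever_top [ 0.4416 -0.0028  0.0967] phi 199.9831065219
side pointer [0.4758 0.0078 0.0606] phi 201.1653812223393
wrist stove_axis [0.5522 0.0343 0.0629] phi 246.6147789427871
wrist stove_front [0.4564 0.0439 0.0614] phi 176.53354680368344
wrist lever_top [ 0.4391 -0.0005  0.0947] phi 198.55475163737543
top 324 308
wrist 391 391
side 381 262
```

View pics/a3.png

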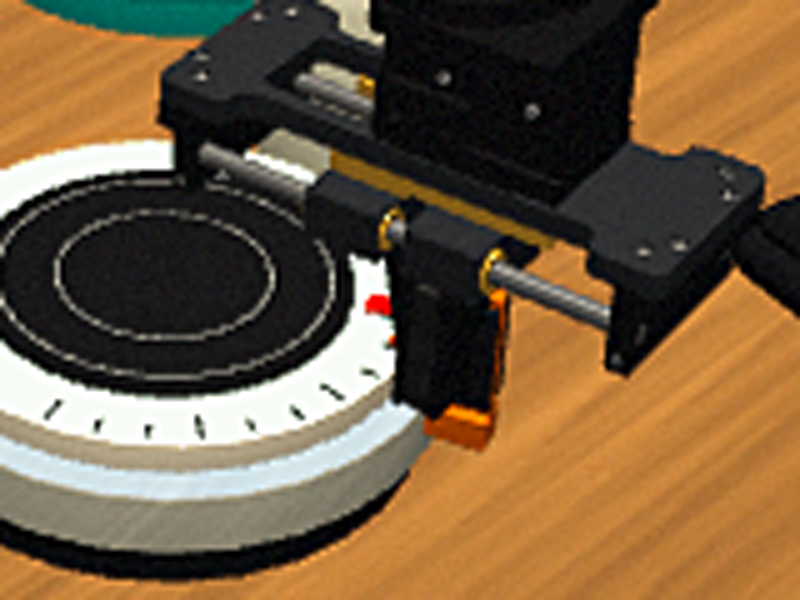

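Side crop: the pointer is hidden behind the finger at about (395,340), just short of the red mark at (378,303). About 15° remain, so I'll push about 10° more, slowly.

```bash
python3 -m jog '-4 0.4 0 0 0 -0.035 0;-6 0.5 0 0 0 -0.052 0;-4 0.2 0 0 0 -0.035 0;-4 0.2 0 0 0 -0.035 0;-2 0.1 0 0 0 -0.017 0;-1 0 0 0 0 -0.009 0;0 0 0 0 0 0 0'
python3 chk.py wrist a4
```

```text
time_s: 12.5
position: [0.4455, -0.0003, 0.0825]
tcp_rot: [[-0.313, 0.95, -0.0], [0.95, 0.313, 0.0], [0.0, -0.0, -1.0]]
force: [-0.3, 1.1, -0.2]
opening: 0.003
grasp_force: 0.4
12.5 [ 4.45450946e-01 -3.29167947e-04  8.24908694e-02] 108.26440034086103 [-0.2811598   1.05169718 -0.16812964] r 0.11492885900386468 phi -160.51844242117173
top stove_axis [0.5547 0.0356 0.0676] phi 290.5560452195837
top stove_front [0.455  0.0415 0.0575] phi 177.97113962560644
side stove_axis [0.5525 0.0376 0.0662] phi 197.10272896905266
side stove_front [0.4602 0.0436 0.0596] phi 176.57612875506933
side lever_top [ 0.4485 -0.0222  0.0984] phi 209.75659942327707
side pointer [ 0.4765 -0.0068  0.0644] phi 210.09487198726805
side mark [ 0.4525 -0.0246  0.0974] phi 211.71467362939939
wrist stove_axis [0.5549 0.0366 0.0603] phi 308.1572265873688
wrist stove_front [0.4576 0.0441 0.0627] phi 176.37175721280303
wrist lever_top [ 0.4505 -0.019   0.0941] phi 208.88951422229178
top 324 308
wrist 380 359
side 381 262
```

View pics/a4.png

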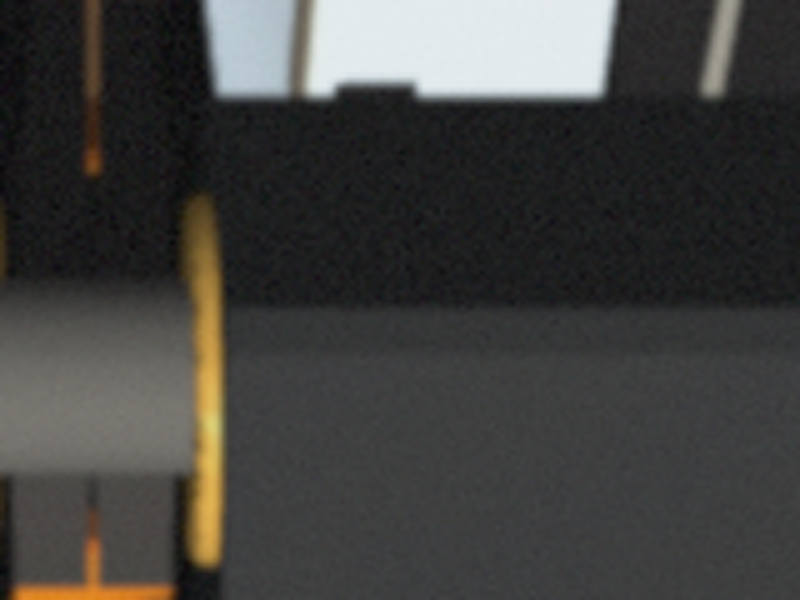

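The bar hides the tip here. The lever is at ≈209° and the mark at ≈215°. I'll back off, lift and step aside for a clear measurement before the final nudge.

```bash
python3 -m jog '15 0 0 0 0 0 0;0 0 -35 0 0 0 0;0 0 -40 0 0 0 0;0 0 -45 0 0 0 0;0 0 -40 0 0 0 0;20 48 0 0 0 0 0;20 48 0 0 0 0 0;15 49 0 0 0 0 0;0 0 0 0 0 0 0;0 0 0 0 0 0 0'
cat > m.py <<'E'
from h import *
import sys
s=read_state();print(s["time_s"],s["position"])
D={}
for c in ("wrist","top","side"):
    d=capture(c);D[c]=d
    A=[near(c,"stove_axis",(.5545,.038))]+[near(c,n,(.475,-.01),.04) for n in ("pointer","mark")]+[near(c,"lever_top",(.452,-.02),.05)]
    print(c,*A)
    h=cv2.cvtColor(d["color"],cv2.COLOR_RGB2HSV);H=h[...,0].astype(int)
    for nm,m in (("red",((H<5)|(H>174))&(h[...,1]>150)&(h[...,2]>90)),("orange",(H>=8)&(H<20)&(h[...,1]>190)&(h[...,2]>100))):
        v,u=np.nonzero(m)
        P=np.array([ray(d,a,b,.061 if nm=="red" else .063)[:2] for a,b in zip(u,v)])-[.5538,.038] if len(u) else np.zeros((0,2))
        r=np.hypot(*P.T);f=np.degrees(np.arctan2(P[:,1],P[:,0]))%360
        k=(r>.078)&(r<(.1 if nm=="red" else .098))&(f>190)&(f<240)
        if k.any(): print(c,nm,k.sum(),"phi",f[k].mean(),np.percentile(f[k],[5,95]),"r",r[k].mean())
d=D["wrist"];K,R,t=map(np.asarray,(d["camera_matrix"],d["R"],d["t"]))
q=K@(R@np.array([.475,-.01,.065])+t);u,v=(q[:2]/q[2]).astype(int);print(u,v)
u=np.clip(u,80,560);v=np.clip(v,60,420)
cv2.imwrite(f"pics/{sys.argv[1]}.png",cv2.resize(d["color"][v-60:v+60,u-80:u+80,::-1],None,fx=5,fy=5,interpolation=cv2.INTER_CUBIC))
E
python3 m.py m1
```

```text
time_s: 14.8
position: [0.56, 0.1121, 0.242]
tcp_rot: [[-0.315, 0.949, -0.002], [0.949, 0.315, -0.0], [0.0, -0.002, -1.0]]
force: [0.6, -0.4, -0.0]
opening: 0.004
grasp_force: 0.0
14.8 [0.56002687 0.11212149 0.24196188]
wrist None [ 0.4785 -0.0042  0.0638] None [ 0.4486 -0.0198  0.0955]
top [0.5544 0.037  0.0629] [ 0.4771 -0.0094  0.0636] [ 0.4808 -0.0165  0.0643] [ 0.4489 -0.0185  0.098 ]
side [0.5546 0.0382 0.0668] [ 0.4756 -0.0049  0.0619] [ 0.4771 -0.0168  0.0602] None
side red 30 phi 214.0162967480078 [210.78832095 216.99263398] r 0.08588180963307517
side orange 8 phi 213.70676964194135 [208.66586371 229.52852519] r 0.09531736843645255
177 328
```

View pics/m1.png

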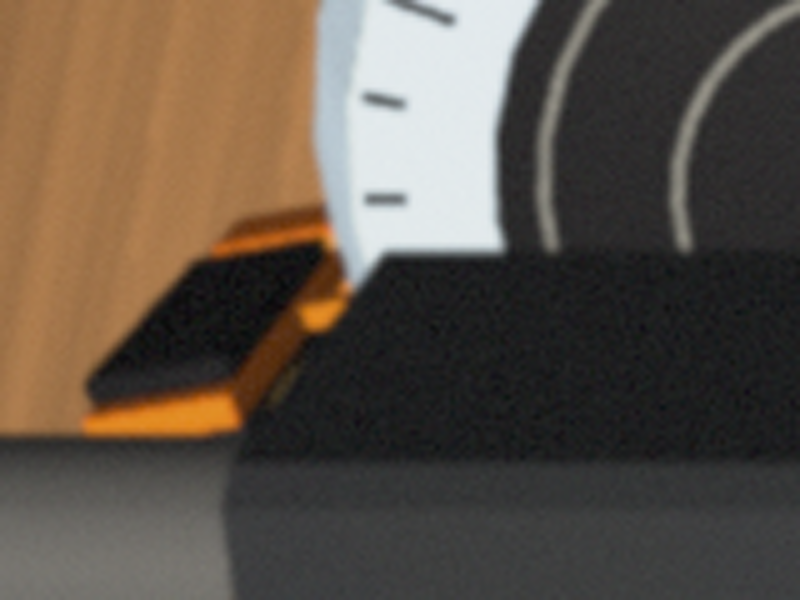

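The bar still covers the tip in the wrist crop (the pointer root shows at (325,305)). I'll shift the hand 45 mm along tool -x to uncover it.

```bash
python3 -m jog '-25 0 0 0 0 0 0;-20 0 0 0 0 0 0;0 0 0 0 0 0 0'
python3 m.py m2
```

```text
time_s: 15.92
position: [0.5761, 0.0675, 0.2425]
tcp_rot: [[-0.311, 0.95, 0.0], [0.95, 0.311, 0.0], [-0.0, 0.0, -1.0]]
force: [-0.1, 0.5, -0.1]
opening: 0.003
grasp_force: 0.0
15.925 [0.57610193 0.06751203 0.24253013]
wrist [0.5506 0.0364 0.0627] [ 0.4795 -0.0022  0.062 ] [ 0.4765 -0.0114  0.062 ] None
wrist red 211 phi 214.86173553348297 [212.13818682 217.52096168] r 0.08810312171167793
wrist orange 20 phi 211.02560339799484 [210.18497948 212.08988375] r 0.09565261584029872
top [0.5544 0.0362 0.0615] [ 0.4755 -0.0033  0.0639] None [ 0.4514 -0.0188  0.1002]
side [0.5531 0.0387 0.0676] [ 0.4746 -0.0072  0.0665] [ 0.4768 -0.0172  0.063 ] [ 0.4502 -0.0228  0.0971]
side red 29 phi 214.1434355114686 [211.07577764 217.00182969] r 0.08599317398811969
side orange 8 phi 213.70676964194135 [208.66586371 229.52852519] r 0.09531736843645255
169 275
```

View pics/m2.png

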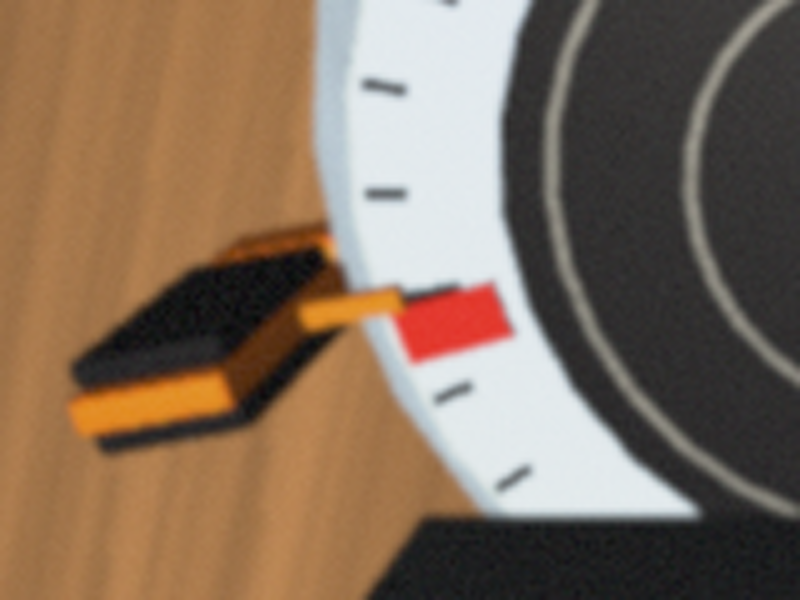

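Wrist crop: pointer tip at (402,298), red mark centre at (455,323), so the pointer is short by under 10 mm. I'll compute the angles.

```bash
python3 - <<'E'
from h import *
d=capture("wrist")
for nm,u,v,zs in (("tip",402,298,(.063,.065)),("base",303,316,(.063,.065)),("mark",455,323,(.060,.061))):
  for z in zs:
    p=ray(d,89+u/5,215+v/5,z)[:2]-[.5538,.038];print(nm,z,np.hypot(*p),np.degrees(np.arctan2(p[1],p[0]))%360)
E
```

```text
tip 0.063 0.09303307206772803 210.30001206173992
tip 0.065 0.0921432765447375 209.93230538967805
base 0.063 0.10961395431573243 210.1155780182388
base 0.065 0.10862218928746045 209.803130666554
mark 0.06 0.08753459337407402 214.78447069015698
mark 0.061 0.08708792064225682 214.600252766149
```

```bash
python3 -m jog '-3 -48 0 0 0 0 0;-4 -48 0 0 0 0 0;-3 -49 0 0 0 0 0;0 0 0 0 0 0 0;0 0 40 0 0 0 0;0 0 45 0 0 0 0;0 0 40 0 0 0 0;0 0 35 0 0 0 0;-6 0 0 0 0 0 0;-6 0.2 0 0 0 0 0;0 0 0 0 0 0 0'
python3 - <<'E'
from h import *
s=read_state();p=s["position"]-np.array([.5538,.038,0]);print(s["time_s"],s["position"],s["force"],np.hypot(*p[:2]),np.degrees(np.arctan2(p[1],p[0]))%360)
E
```

```text
time_s: 18.1
position: [0.4467, 0.0017, 0.0839]
tcp_rot: [[-0.313, 0.95, 0.004], [0.95, 0.313, -0.001], [-0.002, 0.004, -1.0]]
force: [0.1, 0.2, 0.8]
opening: 0.004
grasp_force: 0.0
18.1 [0.44669463 0.00167896 0.08393229] [0.06967054 0.15284564 0.83684072] 0.11309632369202673 198.7325692638784
```

```bash
python3 -m jog '-3 0.1 0 0 0 -0.02 0;-3 0.1 0 0 0 -0.03 0;-3 0.2 0 0 0 -0.025 0;-2 0.1 0 0 0 -0.015 0;-1 0 0 0 0 0 0;0 0 0 0 0 0 0;0 0 0 0 0 0 0'
python3 - <<'E'
from h import *
s=read_state();p=s["position"]-np.array([.5538,.038,0]);print(s["time_s"],s["position"],s["force"],np.hypot(*p[:2]),np.degrees(np.arctan2(p[1],p[0]))%360)
E
```

```text
time_s: 18.98
position: [0.4496, -0.0086, 0.0825]
tcp_rot: [[-0.398, 0.917, 0.0], [0.917, 0.398, -0.0], [-0.0, 0.0, -1.0]]
force: [0.2, -0.3, -0.5]
opening: -0.0
grasp_force: 0.0
18.975 [ 0.44960451 -0.00860903  0.08248473] [ 0.15427178 -0.34995395 -0.45441898] 0.1141450969544719 204.10006240944284
```

```bash
python3 -m jog '-1.2 0 0 0 0 0 0;0 0 0 0 0 0 0;8 0 0 0 0 0 0;7 0 0 0 0 0 0;0 0 -35 0 0 0 0;0 0 -40 0 0 0 0;0 0 -45 0 0 0 0;0 0 -40 0 0 0 0;5 48 0 0 0 0 0;0 48 0 0 0 0 0;0 49 0 0 0 0 0;0 0 0 0 0 0 0'
python3 m.py m3
```

```text
time_s: 20.48
position: [0.5775, 0.0679, 0.2422]
tcp_rot: [[-0.4, 0.917, 0.002], [0.917, 0.4, 0.0], [-0.001, 0.002, -1.0]]
force: [-0.3, 0.2, -0.9]
opening: 0.003
grasp_force: 0.0
20.475 [0.57750631 0.06787954 0.24220002]
wrist [0.5535 0.0382 0.0627] [ 0.4834 -0.0077  0.0641] [ 0.4767 -0.0132  0.0599] [ 0.4554 -0.0272  0.0935]
wrist red 203 phi 214.67860557947947 [212.0349139  217.49128516] r 0.08756672546948445
wrist orange 21 phi 215.60821040637157 [214.6813526  216.65053876] r 0.09514769919690706
top [0.556  0.0369 0.0651] [ 0.4811 -0.0111  0.0617] [ 0.4799 -0.017   0.0611] [ 0.4566 -0.0288  0.0994]
side [0.5507 0.04   0.0673] [ 0.4803 -0.0166  0.0623] [ 0.4578 -0.0297  0.095 ] [ 0.4585 -0.0327  0.0963]
side red 31 phi 213.70793478646743 [210.80370585 216.98343827] r 0.08609072377520915
side orange 7 phi 218.79035585138953 [214.38989587 232.14936588] r 0.09622794805833877
161 262
```

View pics/m3.png

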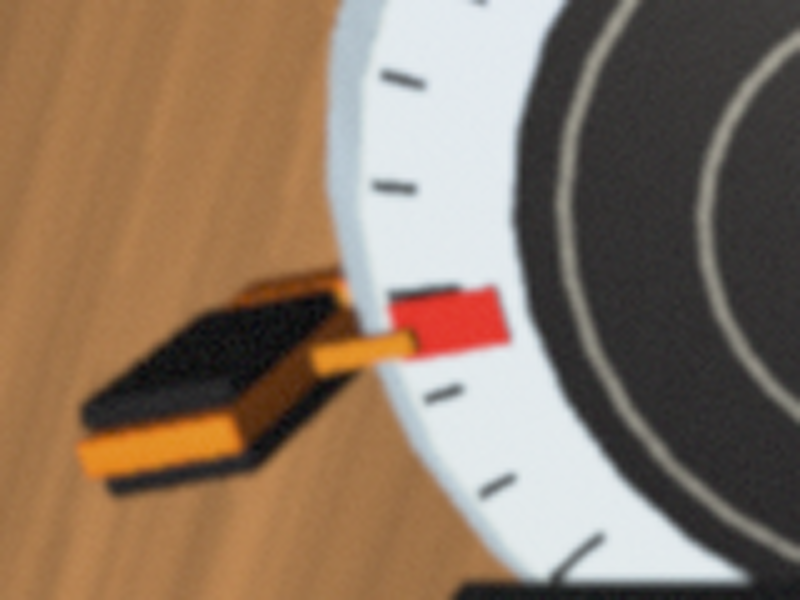

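Wrist crop: the pointer tip at (414,343) lies on the red mark, which is centred at (452,323). All estimates give the pointer ≈214.5 ± 1.5° and the mark 214.7°, against a tolerance of ±3.2°. The apparent offset in the picture comes from the pointer sitting above the deck. The hand is clear, so I'm handing in.

```bash
python3 -c "
from rig import *
print(hand_in())"
```

```text
the job is handed in; nothing more can be done
None
```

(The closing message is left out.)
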